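# Clamp the green sample tin

## Robot

A 6-joint arm with a two-finger parallel gripper is mounted at the origin on the work surface. World frame = base frame: x ahead of the robot, y to its left, z up, the work surface at z = 0. Lengths are in m, angles in rad, forces in N, time in s.
With the tool pointing down it reaches from about 0.325 to 0.775 m from the base axis. Payload 5.5 kg.
Tool frame: the origin (TCP) lies at the very end of the fingers, on their centre line; the grasp point (between the pads) lies hold_point_z behind it (hold_point_z is the distance from the TCP to the grasp point, in m); z points along the fingers, y is the line along which they close (so a half turn about z gives the same grasp; the last joint's range is limited). The gripper opens to 85 mm and grips with 20 to 120 N. Pads are 22 mm wide; open, the fingers measure 114 mm over their backs; the gripper's body (76 mm by 85 mm) begins 54 mm behind the grasp point. The pads swing forward as they close: fully open they stand 13 mm farther back than shut.
Start: joints at [1.199, 0.091, 1.231, -0, 1.82, -0.057], TCP at [0.186, 0.571, 0.231] pointing down, gripper open.
Joint ranges: [-2.87, 2.87], [-0.86, 2.18], [0.17, 2.46], [-1.51, 4.65], [0.06, 2.69], [-2.65, 2.65]. Speed limits (rad/s): [2.57, 2.57, 3.01, 3.14, 3.14, 3.14].

## Interface

Orientations are given as a unit quaternion [w, x, y, z].
In Python, from bench import * gives the robot as it stands.
- The arm moves only by the tool servo_tool, never from a script. Its argument "increments" is a list of rows, each a list of 5 numbers: the shift along the tool's x, y, z in m, then the turn about the tool's z in degrees, then the finger opening in m, from 0 to 0.0854. A call has 1 to 8 rows; each row is the pose to reach, as a shift and turn from the pose commanded when the call began, along the tool's axes at that moment; what a row does not reach only later rows make up. A row lasts 1/10 s, in which the tool goes at most 50 mm and 8.59 degrees, less where a joint would pass 70% of its speed; a pose out of reach is approached as far as the arm can. A call with a gripper value outside its range is refused whole. The fingers move at their own pace and stop on an object; "squeeze" is the grip in N (left out, the last holds). Time passes only in rows, so rows that repeat a pose let the fingers close. It gives the time, the measured TCP pose, the force, the opening and the grip force at its end, in the units of the state.
- state(): the state, without advancing time (a new reading comes with each control period).
- get_image(name): name is "scene" or "top"; returns (picture, depth): 420x560x3 uint8, red, green, blue; 420x560 float32, m along the optical axis (not along the pixel's ray), 0 where there is no reading.
- get_calibration(name): a dict with "fx", "fy", "cx", "cy" (pixels), "position" and "attitude" of the camera in the world. Camera axes: x right, y down, z forward; pixel columns grow to the right and rows downward; lengths in m; the calibration is good to about 2 mm. A picture is of the moment at which its call begins. get_calibration takes no time and is no camera call.
- job_done(): hands the job in; it is judged then, once.
The state is a dict: "t": time; "qpos": joint angles; "joint_velocities": joint speeds; "joint_torque": joint torques, N m; "position": TCP position; "orientation": TCP orientation; "force": force on the tool from outside, world axes, zero at the start; "ft_torque": the same for the moment, N m; "opening": finger opening in m; "gripper_force": force on a finger pad.
Only numpy, scipy, OpenCV 4.12 (cv2) and the standard library are available. Lean on these libraries where they do the work, as an engineer would, in place of code of your own. Each camera call takes 0.05 s, during which the arm holds its last target. There are 200 camera calls.

## Task

Clamp down the lid of the bean-sample tin with the green lid: first turn its tension nut clockwise until the red pointer stands in the yellow sector of the dial, then flip its black cam lever over until it lies fully down. Leave the nut at that setting, and do not touch the orange tin.

Things in the scene. Friction and masses are not known exactly. Their poses are not given: they have to be found in the camera images.
- green_tin: Tin fixed to the table, 220 (its x) x 150 (y) mm, lid top at z 60: aluminium, green lid, steel T-strap. Origin: centre of its underside; z up. In this frame, mm: nut axis vertical at x -60, y 0; lever hinge along x through x 70, y -45, z 90. The lever swings in the y-z plane from about upright over towards +y. Yellow sector (30 degrees): on the +y side of the nut's dial.
- green_nut (a joint): Nut angle, rad, clockwise from above, stops 0 and 2.7. Grey upright grip bar 42 long, 14 thick, z 78 to 118 mm, on a flange 40 across, over a black dial 84 across (top z 72). Red line and nose mark its pointer end: towards tin -x at 0, +y at 1.57, mid yellow sector (1.31 to 1.83). Starts loose, 0.15 to 0.7. Stiff (0.06 N m), stays put.
- green_lever (a joint): Lever angle, rad, stops 0 and 1.85. Black bar, red patch, 20 wide (tin x), 7 thick, reaching 98 mm from its hinge. At 0 it leans 0.35 rad back from upright towards tin -y; 0.35 is upright; 1.85 fully down, 4 degrees above level, pointing to tin +y. Starts at 0 to 0.5. Pushed over with 2 to 3 N at its end; stays where left.
- orange_tin: A like tin with an orange lid, its own nut and lever, fixed to the table; a bystander, not to be touched. Same sizes, origin and axes as the green tin.

How it is judged:
By the outcome, as a careful person would: the job done as asked, in the order asked, and still so for the second after the job is handed in, with the robot touching nothing.
It also fails if it takes over 48 s, if anything falls off the work surface, if the arm or the gripper's body presses on something with over 40 N, if the wrist force passes 120 N, or if a joint passes its speed limit or range.

## Working session

There is one attempt and no reset: what is moved stays moved. The work goes in short steps, Python scripts to look and compute and a tool call to move; the robot and the scene stay as the last step left them, time stands still between calls to the robot, and variables do not carry over. Pictures are saved under pics/ and viewed, at most 10 in all, crops included, and the job is handed in when it is done.

Besides the shell and the picture viewer there is one more tool, called by a JSON object that holds its "method" and its "body", one argument or row to a line. servo_tool: Moves the arm, as the interface text tells. Its arguments: {"type":"object","properties":{"increments":{"type":"array"},"squeeze":{"type":"number"}},"required":["increments"]}

```bash
mkdir -p pics; ls; python3 - <<'E'
from bench import *
import cv2,numpy as np
s=state();print(s)
for n in ["scene","top"]:
    im,d=get_image(n);cv2.imwrite(f"pics/{n}0.png",im[:,:,::-1]);np.savez(f"{n}0.npz",im=im,d=d)
    print(n,get_calibration(n))
E
```

```text
pics
{'t': 0.0, 'qpos': array([ 1.19929134e+00,  9.18486513e-02,  1.23191122e+00, -3.10493207e-06,
        1.81981377e+00, -5.66767274e-02]), 'joint_velocities': array([-0.00010197,  0.00112187, -0.00014794,  0.00226627, -0.00085299,
       -0.00045644]), 'joint_torque': array([-5.45341954e-04, -4.58719933e+01, -4.18018913e+01, -1.22049883e-04,
        1.11858777e-02,  3.74777142e-05]), 'position': array([0.18567371, 0.57023705, 0.23014269]), 'orientation': array([-2.08968654e-04,  1.56765135e-01,  9.87635414e-01, -9.68199620e-04]), 'force': array([-0.22254354, -0.73048203, -0.22307136]), 'ft_torque': array([-0.02486305,  0.02089655,  0.0017712 ]), 'gripper_force': 0.0, 'opening': 0.0852770653559456}
scene {'fx': 395.3547996204002, 'fy': 395.3547996204002, 'cx': 279.5811582520096, 'cy': 204.3342813125636, 'position': array([0.88553698, 0.22514563, 0.6175717 ]), 'attitude': array([-0.13637639,  0.43657823,  0.84447618, -0.27867706])}
top {'fx': 393.6236378285929, 'fy': 393.6236378285929, 'cx': 280.18773642483956, 'cy': 201.70709188792497, 'position': array([ 4.54479854e-01, -6.04986361e-04,  8.47952116e-01]), 'attitude': array([-0.04998106,  0.71064694, -0.69904141,  0.06183795])}
```

View pics/top0.png

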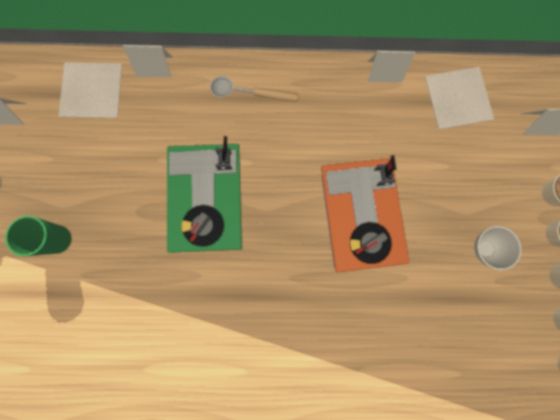

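View pics/scene0.png

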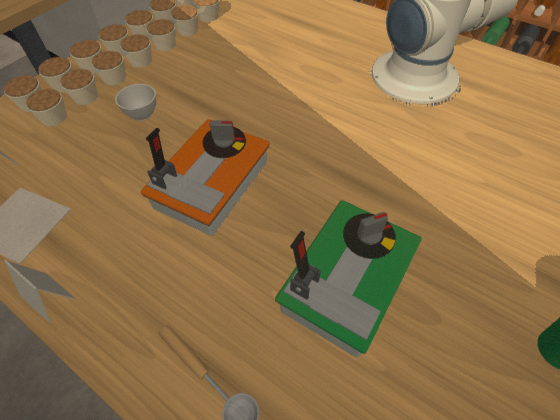

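Top view: the green tin is at about (204,198) with its nut at (203,226), yellow sector at (186,226) and lever at (225,155). Tin +x points up in the image (world +x) and +y points left. The orange tin is to the right, at about (365,215).

```bash
cat > h.py <<'E'
import numpy as np,cv2
from scipy.spatial.transform import Rotation as R
from bench import *
def ray(n,px,z):
    c=get_calibration(n);q=c["attitude"];M=R.from_quat([q[1],q[2],q[3],q[0]]).as_matrix()
    px=np.atleast_2d(px).astype(float)
    d=np.c_[(px[:,0]-c["cx"])/c["fx"],(px[:,1]-c["cy"])/c["fy"],np.ones(len(px))]@M.T
    p=c["position"];return p+d*((z-p[2])/d[:,2])[:,None]
def red(im): 
    i=im.astype(int);return (i[:,:,0]>110)&(i[:,:,1]<70)&(i[:,:,2]<70)
E
python3 - <<'E'
from h import *
for n in ["top","scene"]:
    f=np.load(n+"0.npz");im=f["im"];h=cv2.cvtColor(im,cv2.COLOR_RGB2HSV)
    m=((h[:,:,0]>50)&(h[:,:,0]<80)&(h[:,:,1]>120)).astype(np.uint8)
    m=cv2.morphologyEx(m,cv2.MORPH_OPEN,np.ones((3,3)))
    cs,_=cv2.findContours(m,cv2.RETR_EXTERNAL,cv2.CHAIN_APPROX_NONE)
    ctr=(204,198) if n=="top" else (345,270)
    for c in cs:
        x,y,w,hh=cv2.boundingRect(c)
        if cv2.contourArea(c)>2000 and x<ctr[0]<x+w and y<ctr[1]<y+hh:
            P=ray(n,c[:,0,:],0.060)[:,:2]
            r=cv2.minAreaRect((P*1000).astype(np.float32));print(n,r)
    # dial dark+yellow
    y=((h[:,:,0]>20)&(h[:,:,0]<32)&(h[:,:,1]>180)&(h[:,:,2]>150)).astype(np.uint8)
    k,l,s,c=cv2.connectedComponentsWithStats(y)
    for i in range(1,k):
        if s[i,4]>15:print("yel",c[i],s[i,4],ray(n,c[i],.072).round(4))
    k,l,s,c=cv2.connectedComponentsWithStats(red(im).astype(np.uint8))
    for i in range(1,k):
        if s[i,4]>6:print("red",c[i],s[i],ray(n,c[i],.118).round(4))
t=np.load("top0.npz")["im"][130:260,150:260];s=np.load("scene0.npz")["im"][190:310,270:430]
a=cv2.resize(t,None,fx=4,fy=4,interpolation=2);b=cv2.resize(s,None,fx=4,fy=4,interpolation=2)
a=cv2.resize(a,(360,426));b=cv2.resize(b,(440,330))
o=np.zeros((430,800,3),np.uint8);o[:426,:360]=a;o[:330,360:]=b;cv2.imwrite("pics/c.png",o[:,:,::-1])
E
```

```text
red [193.66666667 228.33333333] [191 224   7   9  12] [[0.5184 0.1474 0.118 ]]
red [193. 237.] [191 234   5   7  21] [[0.5023 0.1478 0.118 ]]
red [370.46666667 245.        ] [366 242  10   7  15] [[ 0.4929 -0.1806  0.118 ]]
red [359.13636364 250.04545455] [356 247   8   6  22] [[ 0.4832 -0.1593  0.118 ]]
scene ((592.4732666015625, 144.62698364257812), (219.0236053466797, 147.27818298339844), 3.0406107902526855)
yel [237.68 145.18] 50 [[ 0.4972 -0.1603  0.072 ]]
yel [387.79569892 242.78494624] 93 [[0.5284 0.1724 0.072 ]]
red [545.625   1.875] [544   0   4   5   8] [[-0.2839  0.1847  0.118 ]]
red [379.9047619   5.0952381] [376   3   8   5  21] [[-0.043  -0.1433  0.118 ]]
red [558.33333333  49.22222222] [557  47   3   5   9] [[-0.0903  0.2593  0.118 ]]
red [553.18181818  60.09090909] [550  57   6   7  22] [[-0.0428  0.2602  0.118 ]]
red [226.2173913  121.56521739] [221 121  11   3  23] [[ 0.4948 -0.1837  0.118 ]]
red [237.76470588 138.47058824] [234 138   9   2  17] [[ 0.5169 -0.1382  0.118 ]]
red [255.22222222 162.07407407] [247 151  18  23  27] [[ 0.5439 -0.078   0.118 ]]
red [230.28571429 195.125     ] [214 175  33  43  56] [[ 0.6228 -0.0674  0.118 ]]
red [175.96153846 209.13461538] [143 194  70  31 104] [[ 0.6927 -0.1192  0.118 ]]
red [380.46153846 215.38461538] [375 213  12   6  39] [[0.5211 0.146  0.118 ]]
red [387.1875 226.375 ] [385 225   6   4  16] [[0.5333 0.1634 0.118 ]]
red [301.34545455 248.87272727] [299 241   6  16  55] [[0.6393 0.0797 0.118 ]]
```

View pics/c.png

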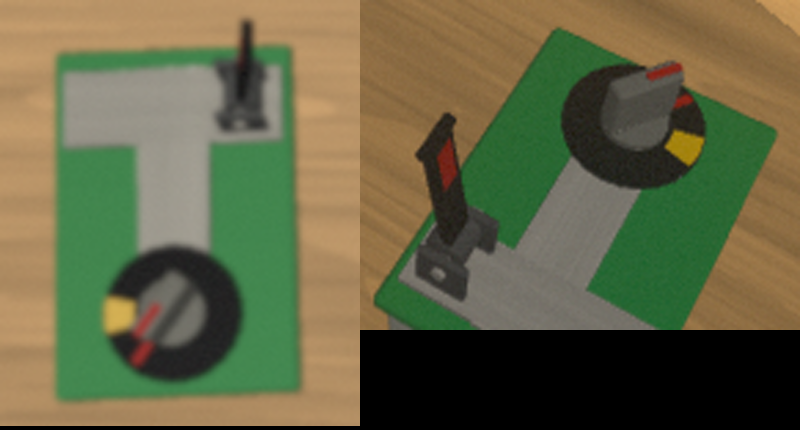

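The crop shows the nut pointer roughly 40° from −x towards +y, with the red nose at the lower left of the dial. The lever is near upright and leans slightly back.

```bash
cat >> h.py <<'E'
def yaw_tool(s):
    q=s["orientation"];M=R.from_quat([q[1],q[2],q[3],q[0]]).as_matrix();return M
E
python3 - <<'E'
from h import *
import bench
print([ (k,getattr(bench,k)) for k in dir(bench) if 'hold' in k.lower()])
f=np.load("top0.npz");im=f["im"];h=cv2.cvtColor(im,cv2.COLOR_RGB2HSV)
m=((h[:,:,0]>50)&(h[:,:,0]<85)&(h[:,:,1]>80)).astype(np.uint8);m[:130]=0;m[:,:150]=0;m[:,260:]=0
c=np.argwhere(m)[:,::-1].astype(np.float32)
print("top tin",cv2.minAreaRect((ray("top",c,.06)[:,:2]*1000).astype(np.float32)))
# dial dark (black) blob
v=((h[:,:,2]<60)).astype(np.uint8);v[:200]=0;v[:,:175]=0;v[:,235:]=0;v[255:]=0
print("dial px",cv2.minEnclosingCircle(np.argwhere(v)[:,::-1].astype(np.float32)))
p=cv2.minEnclosingCircle(np.argwhere(v)[:,::-1].astype(np.float32))[0];D=ray("top",p,.072)[0];print("dial",D)
for n in("top","scene"):
    im=np.load(n+"0.npz")["im"].astype(int)
    r=(im[:,:,0]>1.7*im[:,:,1])&(im[:,:,0]>90)&(im[:,:,0]>1.7*im[:,:,2])
    x0,x1,y0,y1=(175,235,200,255) if n=="top" else (355,400,205,260)
    g=np.zeros_like(r);g[y0:y1,x0:x1]=r[y0:y1,x0:x1]
    k,l,s,c=cv2.connectedComponentsWithStats(g.astype(np.uint8))
    for i in range(1,k):print(n,c[i],s[i,4],"z.118",ray(n,c[i],.118)[0].round(4),"z.078",ray(n,c[i],.078)[0].round(4))
M=yaw_tool(state());print(M.round(3))
E
```

```text
[('hold_point_z', 0.0187)]
top tin ((588.34619140625, 141.9219970703125), (215.43638610839844, 144.0726318359375), 3.4195871353149414)
dial px ((202.60714721679688, 225.39285278320312), 20.261470794677734)
dial [0.52847056 0.13944578 0.072     ]
top [194.10344828 227.72413793] 29 z.118 [0.5195 0.1466 0.118 ] z.078 [0.5231 0.1547 0.078 ]
top [192.96774194 237.19354839] 31 z.118 [0.502  0.1479 0.118 ] z.078 [0.5046 0.156  0.078 ]
scene [380.18604651 215.51162791] 43 z.118 [0.5215 0.1457 0.118 ] z.078 [0.4924 0.1394 0.078 ]
scene [387.10526316 226.31578947] 19 z.118 [0.5332 0.1632 0.118 ] z.078 [0.505  0.1583 0.078 ]
[[-0.951  0.31  -0.001]
 [ 0.31   0.951 -0.002]
 [ 0.    -0.002 -1.   ]]
```

{"method": "servo_tool", "body": {
  "increments": [
    [-0.03,-0.02,0,0,0.0854],
    [-0.068,-0.045,0,0,0.0854],
    [-0.106,-0.07,0,0,0.0854],
    [-0.144,-0.095,0,0,0.0854],
    [-0.182,-0.12,0,0,0.0854],
    [-0.22,-0.145,0,0,0.0854],
    [-0.258,-0.17,0,0,0.0854],
    [-0.296,-0.195,0,0,0.0854]
  ]
}}

```text
t: 0.9
position: [0.4075, 0.2918, 0.2309]
orientation: [-0.0, 0.157, 0.988, -0.0]
force: [0.7, -0.5, -0.5]
opening: 0.0852
gripper_force: 0.0
```

{"method": "servo_tool", "body": {
  "increments": [
    [-0.038,-0.025,0,2,0.0854],
    [-0.076,-0.05,0,4,0.0854],
    [-0.11,-0.073,0,7,0.0854],
    [-0.135,-0.09,0,10,0.0854],
    [-0.155,-0.1,0,13,0.0854],
    [-0.165,-0.107,0,15.8,0.0854],
    [-0.165,-0.107,0,15.8,0.0854],
    [-0.165,-0.107,0,15.8,0.0854]
  ]
}}

```text
t: 1.7
position: [0.5302, 0.1412, 0.2311]
orientation: [-0.0, 0.29, 0.957, 0.0]
force: [0.4, 0.1, -0.2]
opening: 0.0858
gripper_force: 0.0
```

```bash
python3 - <<'E'
from h import *
s=state();print(s["t"],s["position"],s["qpos"],s["force"]);print(yaw_tool(s).round(3))
for n in["scene","top"]:
    im,d=get_image(n);np.savez(n+"1.npz",im=im,d=d)
cv2.imwrite("pics/s1.png",np.load("scene1.npz")["im"][:,:,::-1])
E
```

```text
1.7 [0.53016064 0.14121013 0.23109185] [ 1.97959117e-01 -4.68555605e-02  1.37099034e+00  5.63912674e-04
  1.81811977e+00 -7.83421345e-01] [ 0.43274031  0.12164408 -0.17940225]
[[-0.831  0.556 -0.001]
 [ 0.556  0.831  0.   ]
 [ 0.001 -0.    -1.   ]]
```

View pics/s1.png

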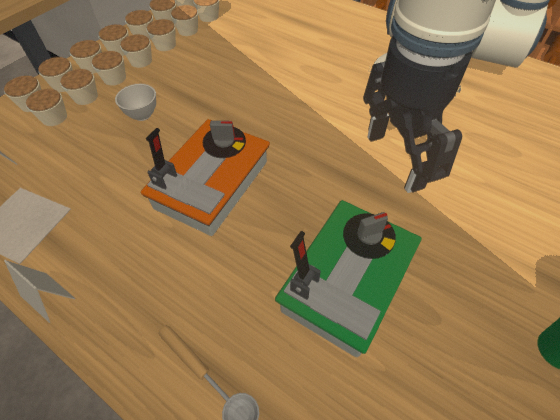

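{"method": "servo_tool", "body": {
  "increments": [
    [0,0,0.03,0,0.0854],
    [0,0,0.065,0,0.0854],
    [0,0,0.1,0,0.0854],
    [0,0,0.125,0,0.0854],
    [0,0,0.14,0,0.0854],
    [0,0,0.145,0,0.0854],
    [0,0,0.145,0,0.06],
    [0,0,0.145,0,0.035]
  ],
  "squeeze": 25
}}

```text
t: 2.6
position: [0.5314, 0.141, 0.0882]
orientation: [0.001, 0.291, 0.957, 0.001]
force: [-0.1, 0.2, 0.1]
opening: 0.0592
gripper_force: 0.0
```

{"method": "servo_tool", "body": {
  "increments": [
    [0,0,0,0,0.03],
    [0,0,0,0,0.03],
    [0,0,0,0,0.022],
    [0,0,0,0,0.022]
  ]
}}

```text
t: 3.0
position: [0.5308, 0.1406, 0.0866]
orientation: [0.0, 0.291, 0.957, 0.0]
force: [-1.0, 0.0, 0.2]
opening: 0.0218
gripper_force: 0.0
```

```bash
python3 - <<'E'
from h import *
s=state();print(s["t"],s["position"],s["opening"],s["force"],s["gripper_force"])
im,d=get_image("scene");im2,d=get_image("top")
a=cv2.resize(im[150:320,260:440],(400,378));b=cv2.resize(im2[130:270,130:270],(378,378))
cv2.imwrite("pics/s2.png",np.hstack([a,b])[:,:,::-1])
E
```

```text
3.0 [0.53076789 0.14059187 0.08657233] 0.02178406724716285 [-0.96608505  0.00246932  0.19075215] 0.0
```

View pics/s2.png

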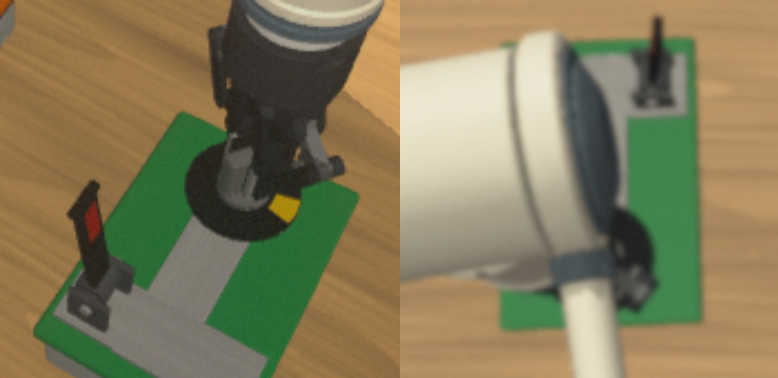

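The fingers straddle the bar at about (245,170) in the left crop, and the yellow sector is clear at (285,208). I'll close on the bar.

{"method": "servo_tool", "body": {
  "increments": [
    [0,0,0,0,0.016],
    [0,0,0,0,0.01],
    [0,0,0,0,0.005],
    [0,0,0,0,0.005],
    [0,0,0,0,0.005]
  ],
  "squeeze": 40
}}

```text
t: 3.6
position: [0.5304, 0.1403, 0.0864]
orientation: [-0.0, 0.291, 0.957, -0.0]
force: [-3.0, -3.2, 3.4]
opening: 0.0135
gripper_force: 41.3
```

{"method": "servo_tool", "body": {
  "increments": [
    [0,0,0,5,0.005],
    [0,0,0,12,0.005],
    [0,0,0,19,0.005],
    [0,0,0,26,0.005],
    [0,0,0,33,0.005],
    [0,0,0,40,0.005],
    [0,0,0,47,0.005],
    [0,0,0,53,0.005]
  ]
}}

```text
t: 4.4
position: [0.5301, 0.1401, 0.0864]
orientation: [-0.0, 0.689, 0.725, -0.001]
force: [-5.6, -3.5, 3.3]
opening: 0.0135
gripper_force: 41.5
```

{"method": "servo_tool", "body": {
  "increments": [
    [0,0,0,0,0.005],
    [0,0,0,0,0.005]
  ]
}}

```text
t: 4.6
position: [0.5301, 0.1401, 0.0863]
orientation: [-0.0, 0.687, 0.726, -0.001]
force: [-5.2, -3.1, 3.5]
opening: 0.0133
gripper_force: 41.5
```

{"method": "servo_tool", "body": {
  "increments": [
    [0,0,0,0,0.03],
    [0,0,0,0,0.05],
    [0,0,0,0,0.05],
    [0,0,-0.02,0,0.05],
    [0,0,-0.06,0,0.05],
    [0,0,-0.1,0,0.05],
    [0,0,-0.145,0,0.05],
    [0,0,-0.145,0,0.03]
  ]
}}

```text
t: 5.4
position: [0.5329, 0.1413, 0.2396]
orientation: [0.004, 0.687, 0.726, 0.005]
force: [0.5, 0.2, 0.3]
opening: 0.0369
gripper_force: 0.0
```

{"method": "servo_tool", "body": {
  "increments": [
    [0,0.03,0,0,0],
    [0,0.07,0,0,0],
    [0,0.1,0,0,0],
    [0,0.1,0,0,0],
    [0,0.1,0,0,0]
  ]
}}

```text
t: 5.9
position: [0.6305, 0.1463, 0.2296]
orientation: [-0.001, 0.687, 0.726, -0.001]
force: [0.7, -0.1, -0.2]
opening: -0.0001
gripper_force: 0.0
```

```bash
python3 - <<'E'
from h import *
s=state();print(s["t"],s["position"],s["opening"],s["force"],s["qpos"]);print(yaw_tool(s).round(3))
im,d=get_image("scene");im2,d=get_image("top")
a=cv2.resize(im[150:320,260:440],(400,378));b=cv2.resize(im2[130:270,130:270],(378,378))
cv2.imwrite("pics/s3.png",np.hstack([a,b])[:,:,::-1])
E
```

```text
5.9 [0.63049966 0.14625017 0.22962405] -0.00012213375129410778 [ 0.73747843 -0.08399998 -0.21518184] [1.75243654e-01 2.23334708e-01 1.08774409e+00 2.54718568e-04
 1.83297067e+00 1.20088047e-01]
[[-0.055  0.998 -0.002]
 [ 0.998  0.055 -0.   ]
 [-0.    -0.002 -1.   ]]
```

View pics/s3.png

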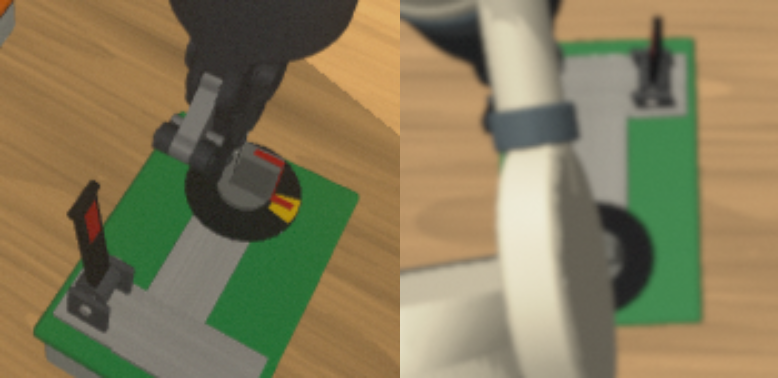

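The left crop shows the red nose at (280,203), in the middle of the yellow sector, so the nut is set. The lever is still up. Next I'll go round to its −y side.

{"method": "servo_tool", "body": {
  "increments": [
    [-0.03,0.01,0,0,0],
    [-0.07,0.02,0,0,0],
    [-0.105,0.03,0,0,0],
    [-0.117,0.03,0,0,0],
    [-0.117,0.03,0.03,0,0],
    [-0.117,0.03,0.06,0,0],
    [-0.117,0.03,0.07,0,0],
    [-0.117,0.03,0.07,0,0]
  ]
}}

```text
t: 6.8
position: [0.6654, 0.0316, 0.1598]
orientation: [-0.001, 0.687, 0.727, -0.001]
force: [-0.1, 0.3, 0.8]
opening: -0.0003
gripper_force: 0.0
```

```bash
python3 - <<'E'
from h import *
s=state();p=s["position"];print(s["t"],p,s["force"])
r=p[:2]-[.5905,.1433];a=.056;print("tin",r[0]*np.cos(a)+r[1]*np.sin(a),-r[0]*np.sin(a)+r[1]*np.cos(a))
im,d=get_image("scene")
cv2.imwrite("pics/s4.png",cv2.resize(im[130:320,230:440],(630,570))[:,:,::-1])
E
```

```text
6.8 [0.66543077 0.03164026 0.15976388] [-0.09382912  0.25663804  0.80737362]
tin 0.06856363552868702 -0.11567863084114133
```

View pics/s4.png

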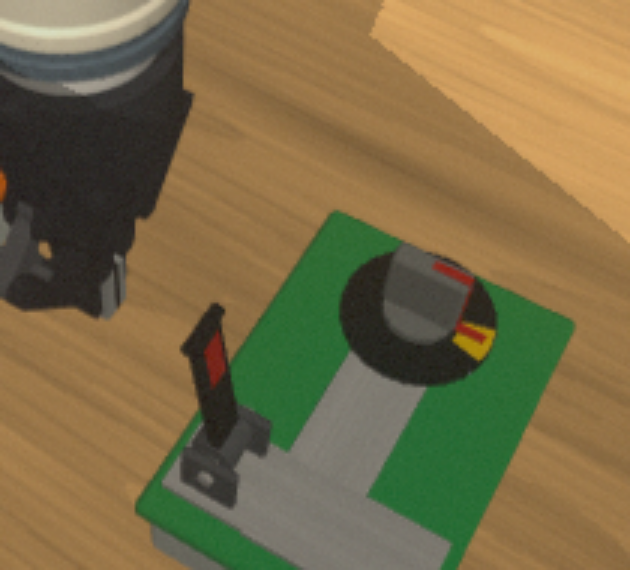

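The fingertips are at about (110,310), on the −y side of the lever whose tip is at (210,310). The pointer is still in yellow. I'll push the lever along its arc.

{"method": "servo_tool", "body": {
  "increments": [
    [0.015,0.001,0,0,0],
    [0.031,0.001,0,0,0],
    [0.044,0.001,-0.003,0,0],
    [0.056,0.001,-0.005,0,0],
    [0.068,0.001,-0.004,0,0],
    [0.079,0.001,-0.003,0,0],
    [0.09,0.001,0.001,0,0],
    [0.099,0.001,0.006,0,0]
  ]
}}

```text
t: 7.65
position: [0.6626, 0.1312, 0.1557]
orientation: [0.0, 0.687, 0.726, 0.001]
force: [-0.9, -1.8, 2.6]
opening: 0.0004
gripper_force: 1.4
```

{"method": "servo_tool", "body": {
  "increments": [
    [0.009,0,0.007,0,0],
    [0.017,0,0.0145,0,0],
    [0.023,0,0.023,0,0],
    [0.029,0,0.033,0,0],
    [0.033,0,0.043,0,0],
    [0.035,0,0.051,0,0],
    [0.035,0,0.053,0,0],
    [0.035,0,0.053,0,0]
  ]
}}

```text
t: 8.45
position: [0.6598, 0.1644, 0.1009]
orientation: [-0.001, 0.687, 0.726, -0.001]
force: [-0.1, 0.0, 0.4]
opening: 0.0001
gripper_force: 0.0
```

{"method": "servo_tool", "body": {
  "increments": [
    [0,0,0.001,0,0],
    [0,0,0.002,0,0],
    [0,0,0.002,0,0]
  ]
}}

```text
t: 8.75
position: [0.6605, 0.1644, 0.1003]
orientation: [0.0, 0.687, 0.726, -0.0]
force: [-0.1, 0.2, 0.5]
opening: 0.0
gripper_force: 0.0
```

{"method": "servo_tool", "body": {
  "increments": [
    [0,0,0.001,0,0],
    [0,0,0.002,0,0],
    [0,0,0.002,0,0]
  ]
}}

```text
t: 9.05
position: [0.6606, 0.1647, 0.0986]
orientation: [0.0, 0.687, 0.726, 0.0]
force: [-0.6, -1.2, 2.9]
opening: -0.0001
gripper_force: 1.2
```

```bash
python3 - <<'E'
from h import *
s=state();print(s["t"],s["position"],s["force"])
im,d=get_image("scene")
cv2.imwrite("pics/s5.png",cv2.resize(im[130:330,230:440],(630,600))[:,:,::-1])
E
```

```text
9.05 [0.66058462 0.16472165 0.09860138] [-0.58828416 -1.24793924  2.9116344 ]
```

View pics/s5.png

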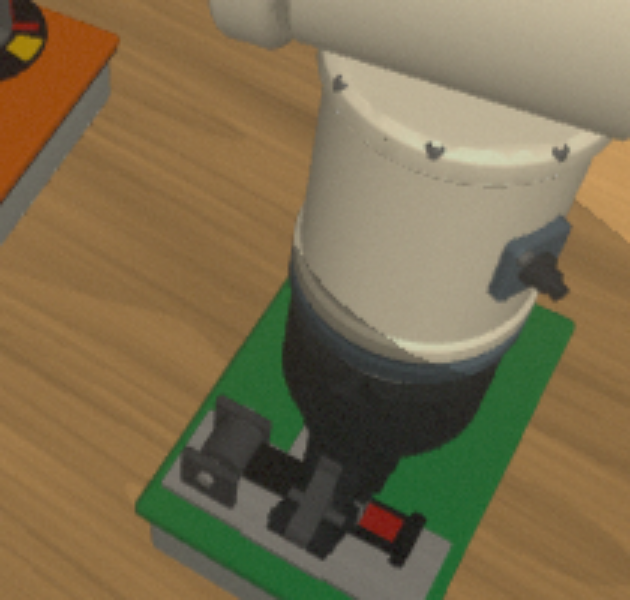

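The lever is nearly flat, with its end at about (410,540). The force is only 2.9 N, so it is still moving. I'll press on to the stop.

{"method": "servo_tool", "body": {
  "increments": [
    [0,0,0.001,0,0],
    [0,0,0.002,0,0],
    [0,0,0.002,0,0]
  ]
}}

```text
t: 9.4
position: [0.6607, 0.1647, 0.0982]
orientation: [0.001, 0.687, 0.726, 0.001]
force: [-2.4, -2.0, 9.5]
opening: 0.0001
gripper_force: 4.2
```

{"method": "servo_tool", "body": {
  "increments": [
    [0,0,0.001,0,0],
    [0,0,0.001,0,0]
  ]
}}

```text
t: 9.6
position: [0.6608, 0.1648, 0.0982]
orientation: [0.001, 0.687, 0.726, 0.001]
force: [-3.9, -1.8, 10.9]
opening: -0.0002
gripper_force: 5.7
```

{"method": "servo_tool", "body": {
  "increments": [
    [0,0,0.001,0,0],
    [0,0,0.002,0,0],
    [0,0,0.002,0,0]
  ]
}}

```text
t: 9.9
position: [0.6609, 0.1648, 0.098]
orientation: [0.001, 0.687, 0.726, 0.001]
force: [-7.9, -2.8, 16.7]
opening: 0.0002
gripper_force: 8.7
```

{"method": "servo_tool", "body": {
  "increments": [
    [0,0,-0.01,0,0],
    [0,0,-0.04,0,0],
    [0,0,-0.08,0,0],
    [0,0,-0.12,0,0],
    [0.04,0,-0.14,0,0],
    [0.09,0,-0.14,0,0],
    [0.14,0,-0.14,0,0],
    [0.18,0,-0.14,0,0]
  ]
}}

```text
t: 10.7
position: [0.65, 0.3473, 0.2327]
orientation: [-0.0, 0.687, 0.727, 0.0]
force: [1.0, -0.7, 0.2]
opening: 0.0
gripper_force: 0.0
```

{"method": "servo_tool", "body": {
  "increments": [
    [0.04,0,0,0,0],
    [0.07,0,0,0,0],
    [0.07,0,0,0,0]
  ]
}}

```text
t: 11.0
position: [0.6449, 0.4193, 0.2305]
orientation: [-0.001, 0.685, 0.728, -0.001]
force: [-0.3, 0.1, -0.8]
opening: -0.0001
gripper_force: 0.0
```

```bash
python3 - <<'E'
from h import *
s=state();print(s["t"],s["position"],s["force"])
im,d=get_image("scene");im2,d2=get_image("top")
a=cv2.resize(im[190:340,260:440],(440,367));b=cv2.resize(im2[130:270,140:260],(315,367))
cv2.imwrite("pics/s6.png",np.hstack([a,b])[:,:,::-1])
E
```

```text
11.0 [0.64492057 0.41927031 0.23051876] [-0.26749325  0.06403893 -0.7882447 ]
```

View pics/s6.png

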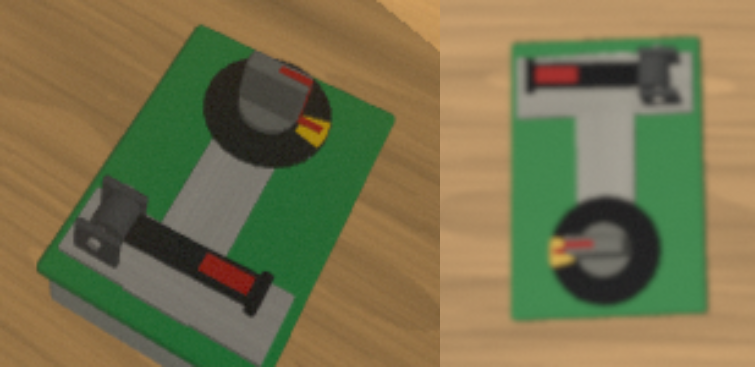

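The lever lies flat towards +y, with its end at about (262,292). The pointer at (312,125) is in the yellow sector, and the arm is clear of the tin.

```bash
python3 -c "
from bench import *
print(job_done())"
```

```text
the job is handed in; nothing more can be done
None
```

The green tin is clamped and handed in at about 11 s: I turned the nut first until its pointer stood mid yellow sector, then pushed the lever down to its stop; the orange tin was not touched.

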